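# Drive the stuck pin out of the hitch eye

### The arm

A 6-joint arm with a two-finger parallel gripper is mounted at the origin on the work surface. World frame = base frame: x ahead of the robot, y to its left, z up, the work surface at z = 0. Lengths are in m, angles in rad, forces in N, time in s.
With the tool pointing down it reaches from about 0.375 to 0.925 m from the base axis. Payload 5.7 kg.
Tool frame: the origin (TCP) lies midway between the tips of the shut fingers; the grasp point (between the pads) lies 19 mm behind it; z points along the fingers, y is the line along which they close (so a half turn about z gives the same grasp; the last joint's range is limited). The gripper opens to 88 mm and grips with 3 to 60 N. Pads are 20 mm wide; open, the fingers measure 115 mm over their backs; the gripper's body (75 mm by 178 mm) begins 61 mm behind the grasp point.
Start: joints at [1.072, 0.359, 1.51, -0, 1.272, -0.115], TCP at [0.225, 0.556, 0.223] pointing down, gripper open.
Joint ranges: [-2.97, 2.97], [-1.01, 2.36], [0.21, 2.38], [-0.96, 4.11], [0.2, 2.71], [-2.98, 2.98]. Speed limits (rad/s): [2.39, 2.39, 3.14, 3.14, 3.14, 3.14].

### API

Orientations are given as a unit quaternion [x, y, z, w].
In Python, from bench import move_ptp, servo_line, goto_joints, move_gripper, sleep, inverse_kinematics, capture, PlanningError, close_job, spot_in, silhouettes, current_clock, current_joint_pos, current_qvel, current_joint_torque, current_position, current_orientation, current_force, current_torque, current_finger_gap, current_grip_force gives the robot as it stands. Calls block until the motion is done:
- move_ptp(position, orientation): joint-space move of the TCP to a pose.
- servo_line(position, orientation=None, rate=0.15, contact_N=None): straight line of the TCP; orientation=None keeps the orientation; rate is the mean speed in m/s. With contact_N (N) it stops when the force on the tool has changed by that much, and returns True; else False.
- goto_joints(angles): joint-space move.
- move_gripper(opening): finger opening in m; the grip force is fixed at half the most; returns when the fingers have stopped.
- sleep(seconds).
- inverse_kinematics(position, orientation): joint angles nearest the present ones, or None.
- capture(name): name is "side" or "top"; returns a dict with "image" (420x560x3 uint8, blue, green, red), "range_z" (420x560 float32, m along the optical axis (not along the pixel's ray), 0 where there is no reading), "intrinsics" (3x3 intrinsics, pixels), "R" (3x3) and "t" (3): a world point X has camera coordinates R X + t. Camera axes: x right, y down, z forward; pixel columns grow to the right and rows downward; lengths in m; the calibration is good to about 2 mm. A picture is of the moment at which its call begins.
A pose or a line that the arm cannot do raises PlanningError and nothing moves.
- close_job(): hands the job in; it is judged then, once.
Trained networks look in the newest picture that a camera, given by its name, has taken for a name from the list of things; names that differ only in an ending like _2 or _b are one class to them, and where a whole thing is asked for, a point or a joint stands for the part that bears it (a point fixed in the world has none). Each returns a list of dicts, best first, with "conf" (0 to 1); they miss things now and then, are a little off and sometimes report something else, mostly with a low value. They report only what shows in the picture. A call takes as long as a camera call. They do not tell look-alikes from the thing itself.
- spot_in(camera, query): "xy" ([column, row] in pixels, amid what is visible of it).
- silhouettes(camera, query): "region" (420x560 bool, what is visible of it) and "xy" ([column, row] in pixels, amid what is visible of it).
Readings, each from a call of its own:
- current_clock(): time.
- current_joint_pos(): joint angles.
- current_qvel(): joint speeds.
- current_joint_torque(): joint torques, N m.
- current_position(): TCP position.
- current_orientation(): TCP orientation.
- current_force(): force on the tool from outside, world axes, zero at the start.
- current_torque(): the same for the moment, N m.
- current_finger_gap(): finger opening in m.
- current_grip_force(): force on a finger pad.
Only numpy, scipy, OpenCV 4.12 (cv2) and the standard library are available. Lean on these libraries where they do the work, as an engineer would, in place of code of your own. Each camera call takes 0.05 s, during which the arm holds its last target. There are 200 camera calls.

### The job

A brass pin is stuck in the dark steel hitch eye held in the blue vice. Take the blue-gripped flat-ended drift punch from the rubber mat, push with its steel end on the pin from the side away from the aluminium trough until the pin is right out of the eye and on the trough, then draw the punch back out and lay it down on the mat again.

Things in the scene. Friction and masses are not known exactly. Their poses are not given: they have to be found in the camera images.
- drift_grip (a point): Centre of the drift punch's blue square grip, 80 long, 28 wide, 28 mm high, 14 mm above its underside; 0.25 kg. x axis: along the punch to its end, a steel rod 12 mm thick from 40 to 120 mm (flat tip) ahead of this point; a 22 mm steel head reaches 60 mm behind it. It lies on the mat; a yellow scriber and a red screwdriver of like shape lie some 85 mm off, parallel, order varies.
- eye (a point): Centre of the fixed steel eye, 70 mm above the table: ring with a level bore 35 mm wide, 66 mm outside, 28 mm long (14 either side). y axis: along the bore, the way the pin must be driven; z up. On +y an open aluminium trough 45 mm wide, up to the bore's lower half, 15 to 100 mm from here. The -y side is free but for the vice's 12 mm high base, which reaches 50 mm.
- pin (a joint): How far the brass pin (32 mm thick, 42 mm long, in the bore) has been driven, in m along the eye's +y. At 0 its flat near end lies 22 mm to the -y side of the eye's centre (8 mm proud of the ring); it starts at 0 to 0.006. From 0.036 it is clear of the ring; it stops dead at 0.050. It resists with a steady 8 N or so and stays where it is left.
- mat: Black rubber mat, 310 mm (its x) by 250 mm (its y), 3 mm thick, fixed on the table; origin at the centre of its underside. The punch's former place on it stays free.
Not all that is in view belongs to the job. There is more than one size of the part that bears drift_grip; the job needs the largest.

How it is judged:
On the way, in this order (a step that is already met when the one before it is completed fails the run):
1. the drift punch is lifted off the mat, the pin not yet out (height (world z) of drift_grip above 0.04 m and value of joint pin below 0.01 m), for 0.1 s.
2. the pin is out of the eye with the punch standing through the bore behind it (value of joint pin above 0.036 m and y of drift_grip in the frame of eye between -0.125 and -0.07 m and angle between the x axis of drift_grip and the y axis of eye, either way round below 0.3 rad), for 0.05 s.
At the end, for the whole second after the job is handed in: The pin has been driven at least 36 mm (clear of the eye), and the punch lies flat on the mat, its grip's centre over the mat and less than 30 mm above the table (value of joint pin above 0.036 m and x of drift_grip in the frame of mat between -0.155 and 0.155 m and y of drift_grip in the frame of mat between -0.125 and 0.125 m and height (world z) of drift_grip below 0.03 m and angle between drift_grip's own x axis and vertical between 1.4 and 1.75 rad); the robot touches nothing.
It fails at once if the pin is pushed with the fingers or the arm instead of the punch (contact force between pin and the fingers above 1 N or contact force between pin and the arm above 1 N).
It also fails if it takes over 51 s, if anything falls off the work surface, if the arm or the gripper's body presses on something with over 40 N, if the wrist force passes 120 N, or if a joint passes its speed limit or range.

## Working session

There is one attempt and no reset: what is moved stays moved. The work goes in short steps, each a Python script; the robot and the scene stay as the last script left them, time stands still between calls to the robot, and variables do not carry over. Pictures are saved under pics/ and viewed, at most 10 in all, crops included, and the job is handed in when it is done.

```bash
mkdir -p pics; ls
cat > h.py <<'E'
import numpy as np, cv2
from bench import *
def world(c):
    K,R,t,Z=c["intrinsics"],c["R"],c["t"],c["range_z"]
    v,u=np.mgrid[:Z.shape[0],:Z.shape[1]]
    P=np.stack([(u-K[0,2])/K[0,0]*Z,(v-K[1,2])/K[1,1]*Z,Z],-1)
    W=(P-t)@R
    W[Z==0]=np.nan
    return W
E
python3 - <<'E'
from h import *
for n in ("top","side"):
    c=capture(n); cv2.imwrite(f"pics/{n}0.png",c["image"]); W=world(c)
    np.savez(f"{n}0.npz",W=W,im=c["image"])
    print(n,"cam",-c["R"].T@c["t"], c["intrinsics"][0,0])
    for q in ("drift_grip","eye","pin","mat"):
        for s in silhouettes(n,q)[:5]:
            m=s["region"]; P=W[m]; P=P[~np.isnan(P[:,0])]
            if len(P)==0: print(q,s["conf"],s["xy"],"nodepth");continue
            r=cv2.minAreaRect(P[:,:2].astype(np.float32))
            print(q,round(s["conf"],2),np.round(s["xy"]),m.sum(),np.median(P,0).round(3),"z",np.percentile(P[:,2],[5,95]).round(3),np.round(r[0],3),np.round(r[1],3),round(r[2],1))
E
```

```text
pics
top cam [ 0.4684041  -0.16964669  1.10569224] 391.9451307072296
drift_grip 0.75 [357. 153.] 194 [ 0.771 -0.336  0.017] z [0.011 0.022] [ 0.786 -0.334] [0.116 0.02 ] 16.8
drift_grip 0.74 [330. 208.] 469 [ 0.617 -0.27   0.029] z [0.018 0.034] [ 0.621 -0.251] [0.174 0.034] 87.9
drift_grip 0.66 [410. 180.] 241 [ 0.703 -0.496  0.016] z [0.    0.022] [ 0.703 -0.484] [0.023 0.116] 15.3
eye 0.79 [150. 233.] 2635 [0.549 0.227 0.015] z [0.009 0.098] [0.56  0.243] [0.13  0.191] 9.2
mat 0.62 [322. 248.] 8739 [ 0.524 -0.243  0.003] z [0.    0.007] [ 0.533 -0.253] [0.254 0.315] 89.7
side cam [ 0.56611698 -0.79285584  0.83191829] 395.5952023222314
drift_grip 0.85 [292. 260.] 580 [ 0.618 -0.282  0.029] z [0.015 0.033] [ 0.619 -0.243] [0.193 0.03 ] 88.1
drift_grip 0.64 [344. 346.] 419 [ 0.704 -0.5    0.017] z [0.001 0.021] [ 0.704 -0.487] [0.025 0.11 ] 6.7
drift_grip 0.53 [360. 277.] 329 [ 0.77  -0.34   0.016] z [0.003 0.02 ] [ 0.786 -0.33 ] [0.119 0.028] 22.2
drift_grip 0.16 [253. 130.] 1490 [0.554 0.187 0.019] z [0.003 0.097] [0.556 0.268] [0.129 0.248] 9.2
eye 0.71 [255. 132.] 1367 [0.554 0.186 0.022] z [0.008 0.098] [0.558 0.251] [0.126 0.214] 8.6
pin 0.51 [254. 126.] 81 [0.56  0.179 0.074] z [0.059 0.086] [0.56  0.181] [0.03  0.013] 9.0
mat 0.91 [261. 262.] 9658 [ 0.531 -0.269  0.003] z [0.    0.006] [ 0.533 -0.249] [0.26  0.316] 89.8
```

View pics/top0.png

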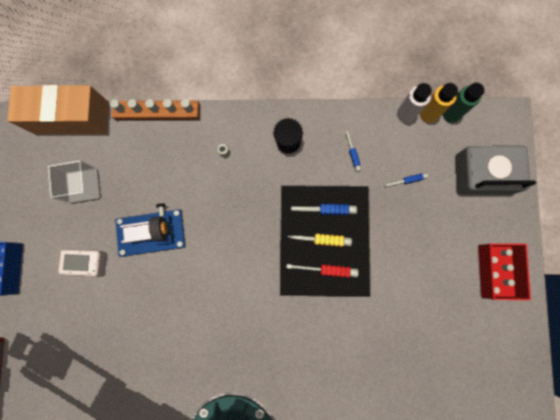

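View pics/side0.png

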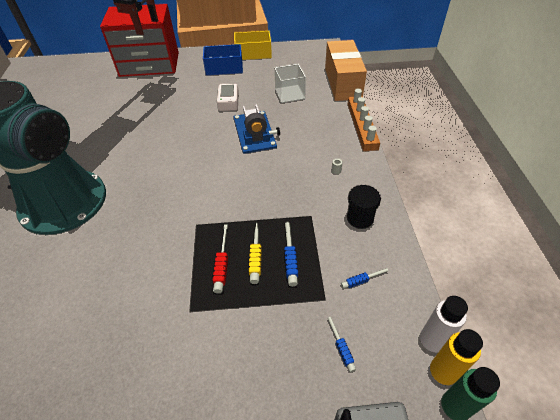

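The top view shows the blue punch on the mat at (335,209), with its tip at (292,209) pointing left (+y). The vice and eye are at (155,230), with the trough on the left. Two smaller blue decoys lie off the mat at (354,152) and (407,180). The side view shows the pin's brass face at (255,127), on the -y side. Next I'll refine the axes.

Run:
```python
import numpy as np, cv2
for n,box in (("top",((280,195),(370,222),(100,195),(195,262))),("side",((270,210),(308,295),(225,95),(290,160)))):
    d=np.load(f"{n}0.npz"); W,im=d["W"],d["im"]; hsv=cv2.cvtColor(im,cv2.COLOR_BGR2HSV)
    def sub(a,b):
        m=np.zeros(W.shape[:2],bool); m[a[1]:b[1],a[0]:b[0]]=1; return m&~np.isnan(W[...,0])
    m=sub(box[0],box[1])
    blue=m&(hsv[...,0]>95)&(hsv[...,0]<130)&(hsv[...,1]>120)&(hsv[...,2]>60)&(W[...,2]>.012)
    def rep(k,P):
        c=P[:,:2].mean(0); u,s,v=np.linalg.svd(P[:,:2]-c,full_matrices=False); v=v[0]*np.sign(v[0][1]); q=(P[:,:2]-c)@v
        print(n,k,len(P),c.round(4),"ang",np.degrees(np.arctan2(-v[0],v[1])).round(1),"ext",q.min().round(3),q.max().round(3),"z",np.percentile(P[:,2],[10,50,90]).round(4), "mid",(c+v*(q.min()+q.max())/2).round(4))
    rep("grip",W[blue]); rep("punch",W[m&(W[...,2]>.013)])
    e=sub(box[2],box[3])
    rep("ringtop",W[e&(W[...,2]>.085)])
    br=e&(hsv[...,0]>8)&(hsv[...,0]<28)&(hsv[...,1]>100)&(W[...,2]>.05)
    if br.sum()>5: rep("brass",W[br])
    P=W[e&(W[...,2]>.006)&(W[...,2]<.016)]; r=cv2.minAreaRect(P[:,:2].astype(np.float32)); print("base",r)
    tr=e&(hsv[...,1]<60)&(hsv[...,2]>120)&(W[...,2]>.03)
    if tr.sum()>5: rep("trough",W[tr])
```

```text
top grip 295 [ 0.6166 -0.2781] ang -1.3 ext -0.038 0.039 z [0.0266 0.0307 0.0336] mid [ 0.6166 -0.2773]
top punch 482 [ 0.6169 -0.2654] ang -1.4 ext -0.073 0.105 z [0.0206 0.0291 0.0331] mid [ 0.6173 -0.2496]
top ringtop 269 [0.5573 0.195 ] ang -82.7 ext -0.028 0.031 z [0.0885 0.0981 0.1031] mid [0.5587 0.1951]
top brass 87 [0.5595 0.1802] ang -81.7 ext -0.017 0.019 z [0.0643 0.0807 0.0898] mid [0.5606 0.1804]
base ((0.5638896822929382, 0.2627703845500946), (0.17038431763648987, 0.24176567792892456), 4.085240364074707)
top trough 495 [0.5526 0.2574] ang 30.7 ext -0.095 0.047 z [0.0504 0.0538 0.0718] mid [0.565  0.2366]
side grip 311 [ 0.6175 -0.2828] ang -1.7 ext -0.035 0.044 z [0.028  0.0305 0.0324] mid [ 0.6177 -0.2782]
side punch 552 [ 0.6173 -0.2729] ang -1.3 ext -0.066 0.115 z [0.0205 0.0288 0.032 ] mid [ 0.6179 -0.2487]
side ringtop 172 [0.5575 0.1919] ang -87.2 ext -0.029 0.031 z [0.0864 0.0959 0.1027] mid [0.5584 0.192 ]
side brass 93 [0.5608 0.18  ] ang -78.7 ext -0.015 0.017 z [0.0596 0.0743 0.0849] mid [0.5618 0.1802]
base ((0.5459065437316895, 0.2972407937049866), (0.3234817385673523, 0.21065644919872284), 75.12984466552734)
side trough 217 [0.517 0.33 ] ang 34.8 ext -0.164 0.088 z [0.0329 0.0455 0.0705] mid [0.5385 0.2991]
```

```bash
cat >> h.py <<'E'
from scipy.spatial.transform import Rotation as Ro
EYE=np.array([.5583,.1975,.070]); EA=np.radians(8.5); PA=np.radians(-1.4); GRIP=np.array([.617,-.2785,.017])
DZ=.011   # grip centre above TCP when held
S=1
def ori(a):
    x=S*np.array([-np.sin(a),np.cos(a),0]); z=np.array([0,0,-1.]); return Ro.from_matrix(np.c_[x,np.cross(z,x),z]).as_quat()
def eyept(y,dz=0,off=(0,0,0)):  # TCP for grip centre at eye-frame y
    return EYE+y*np.array([-np.sin(EA),np.cos(EA),0])+np.array([0,0,dz-DZ])+np.array(off)
def gtcp(dz=0): return GRIP+[0,0,dz-DZ]
E
python3 - <<'E'
import h; from h import *
print(current_clock())
for S in (1,-1):
    h.S=S
    for p,a in ((gtcp(),PA),(gtcp(.15),PA),(eyept(-.21,.1),EA),(eyept(-.21),EA),(eyept(-.095),EA)):
        q=inverse_kinematics(p,ori(a)); print(S,p.round(3),None if q is None else np.round(q,2))
E
```

```text
0.5
1 [ 0.617 -0.278  0.006] [-0.53  0.7   1.51 -0.    0.93 -0.5 ]
1 [ 0.617 -0.278  0.156] [-0.53  0.53  1.4  -0.    1.21 -0.5 ]
1 [ 0.589 -0.01   0.159] [-0.13  0.41  1.61 -0.    1.13 -0.28]
1 [ 0.589 -0.01   0.059] [-0.13  0.53  1.69 -0.    0.92 -0.28]
1 [0.572 0.104 0.059] [ 0.06  0.52  1.71 -0.    0.91 -0.09]
-1 [ 0.617 -0.278  0.006] [-0.53  0.7   1.51 -0.    0.93  2.64]
-1 [ 0.617 -0.278  0.156] [-0.53  0.53  1.4  -0.    1.21  2.64]
-1 [ 0.589 -0.01   0.159] [-0.13  0.41  1.61 -0.    1.13  2.86]
-1 [ 0.589 -0.01   0.059] [-0.13  0.53  1.69 -0.    0.92  2.86]
-1 [0.572 0.104 0.059] None
```

Run:
```python
from h import *
move_ptp(gtcp(.15),ori(PA)); move_gripper(.06)
servo_line(gtcp(.03),rate=.2); print(servo_line(gtcp(),rate=.06,contact_N=8),current_position())
move_gripper(.0); print(current_finger_gap(),current_grip_force())
servo_line(gtcp(.15),rate=.15); print(current_finger_gap(),current_force())
move_ptp(eyept(-.21,.1),ori(EA)); servo_line(eyept(-.21),rate=.15)
sleep(.3); print(current_clock(),current_finger_gap(),current_force(),current_position(),eyept(-.21))
for n in("top","side"):
    c=capture(n); W=world(c); np.savez(f"{n}1.npz",W=W,im=c["image"]); cv2.imwrite(f"pics/{n}1.png",c["image"])
    # steel rod / punch points ahead of the fingers, in the eye frame
    R=np.array([[np.cos(EA),np.sin(EA)],[-np.sin(EA),np.cos(EA)]])
    L=(W[...,:2]-EYE[:2])@R.T; z=W[...,2]
    m=(abs(L[...,0])<.03)&(L[...,1]>-.165)&(L[...,1]<-.05)&(z>.05)&(z<.09)
    print(n,m.sum())
    for y in np.arange(-.165,-.05,.015):
        k=m&(L[...,1]>y)&(L[...,1]<y+.015)
        if k.sum(): print(y.round(3),k.sum(),np.median(L[k][:,0]).round(4),np.percentile(z[k],[50,90]).round(4),L[k][:,1].max().round(4))
```

```text
False [ 0.61688414 -0.27843551  0.00569805]
0.027524881982213648 30.000028610229492
0.02753866715188708 [ 0.89520011  0.70820129 -2.5270516 ]
9.675 0.02732905698218917 [-0.73943644  0.12500996 -2.31353803] [ 0.58989452 -0.01022554  0.05981127] [ 0.58933998 -0.01019333  0.059     ]
top 86
-0.15 10 -0.0014 [0.0758 0.0788] -0.1362
-0.135 27 -0.0004 [0.0759 0.0776] -0.1206
-0.12 24 -0.0003 [0.0753 0.0785] -0.1052
-0.105 25 -0.0003 [0.0751 0.0779] -0.091
side 7
-0.165 3 0.002 [0.0756 0.076 ] -0.1574
-0.15 3 0.0038 [0.0748 0.0769] -0.1361
-0.135 1 0.0033 [0.0726 0.0726] -0.1292
```

View pics/side1.png

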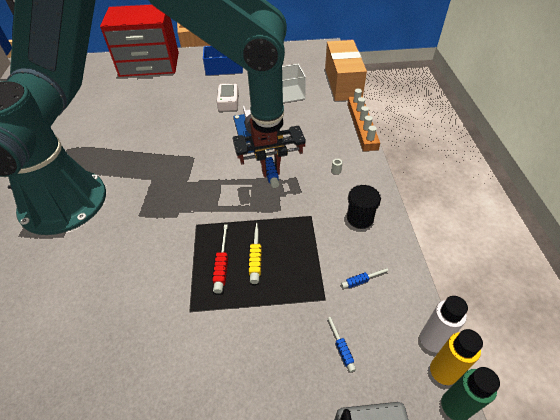

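The side view shows the punch held level in the fingers at (272,170), and its place on the mat is empty. The rod lies on the bore axis (lateral offset ~0, height 0.070). Driving now.

Run:
```python
from h import *
print(servo_line(eyept(-.15),rate=.1,contact_N=20), current_force())
f0=current_force()
print(servo_line(eyept(-.097),rate=.04,contact_N=30),current_position(),eyept(-.097),current_force(),current_finger_gap())
sleep(.3)
R=np.array([[np.cos(EA),np.sin(EA)],[-np.sin(EA),np.cos(EA)]])
print((R@(current_position()-EYE)[:2]),current_clock())
c=capture("top"); W=world(c); cv2.imwrite("pics/top2.png",cv2.resize(c["image"][180:280,90:220],None,fx=5,fy=5))
L=(W[...,:2]-EYE[:2])@R.T; z=W[...,2]
hsv=cv2.cvtColor(c["image"],cv2.COLOR_BGR2HSV)
b=(hsv[...,0]>8)&(hsv[...,0]<28)&(hsv[...,1]>100)&(abs(L[...,0])<.02)&(abs(L[...,1])<.11)&(z>.06)
print(b.sum(), L[b].min(0) if b.any() else 0, L[b].max(0) if b.any() else 0)
```

```text
False [-0.58028846 -0.40359633 -2.42462641]
False [0.57313714 0.1003219  0.05921008] [0.57263751 0.10156546 0.059     ] [ 0.57824194 -7.35255832 -1.76889632] 0.028041346096999382
[ 0.00027223 -0.09830092] 12.3
85 [-0.01373354  0.03641968] [0.01390478 0.06143705]
```

View pics/top2.png

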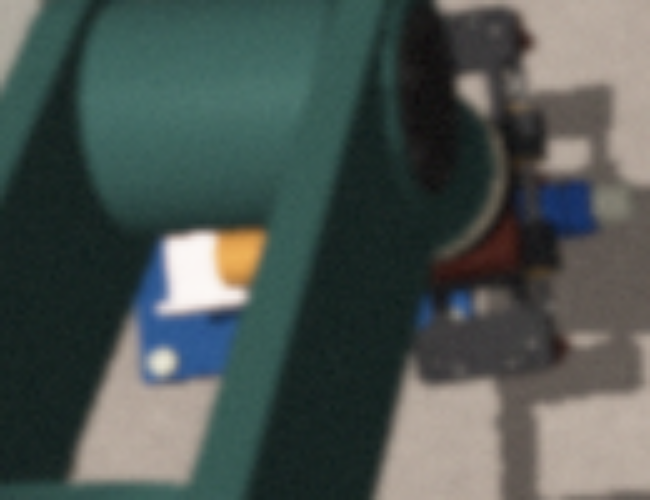

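The crop shows the brass pin in the trough at (242,258). Its far end is at 0.061 in the eye frame, so it has been driven about 42 mm. I'll push 3 mm more for margin, then withdraw and lay the punch back.

Run:
```python
from h import *
print(servo_line(eyept(-.0925),rate=.03,contact_N=20)); sleep(.2); print(current_position()-eyept(-.0925),current_force())
servo_line(eyept(-.21),rate=.1)
R=np.array([[np.cos(EA),np.sin(EA)],[-np.sin(EA),np.cos(EA)]])
servo_line(eyept(-.21,.1),rate=.2)
move_ptp(gtcp(.15),ori(PA))
servo_line(gtcp(.02),rate=.15); print(servo_line(gtcp(.0005),rate=.03,contact_N=6),current_position(),current_finger_gap())
move_gripper(.06); sleep(.2)
servo_line(gtcp(.15),rate=.15); goto_joints([1.072,.359,1.51,0,1.272,-.115][:0] or [-1.2,.3,1.5,0,1.3,-.1])
print(current_clock())
c=capture("top"); W=world(c); cv2.imwrite("pics/top3.png",c["image"])
L=(W[...,:2]-EYE[:2])@R.T; z=W[...,2]; hsv=cv2.cvtColor(c["image"],cv2.COLOR_BGR2HSV)
b=(hsv[...,0]>8)&(hsv[...,0]<28)&(hsv[...,1]>100)&(abs(L[...,0])<.02)&(abs(L[...,1])<.11)&(z>.06)
print(b.sum(),L[b].min(0),L[b].max(0))
m=(hsv[...,0]>95)&(hsv[...,0]<130)&(hsv[...,1]>120)&(abs(W[...,0]-.617)<.05)&(abs(W[...,1]+.28)<.09)
print("grip",W[m].mean(0),np.percentile(W[m][:,2],[10,90]))
```

```text
False
[ 0.00042248 -0.00108805  0.00017658] [ 0.72399588 -5.81715565 -1.81310105]
True [ 0.61651734 -0.27826814  0.00619364] 0.027789635098659293
21.1667
176 [-0.01468385  0.02438808] [0.01428226 0.06538211]
grip [ 0.61578477 -0.27743644  0.02762277] [0.00933921 0.03359218]
```

View pics/top3.png

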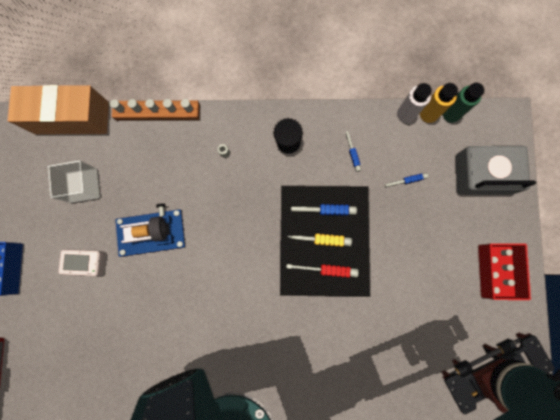

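The picture shows the pin lying in the trough at (140,231), 24–65 mm from the eye's centre. The punch is back on the mat at (335,210), and the arm is clear.

```bash
python3 -c "
from bench import *
print(close_job())"
```

```text
the job is handed in; nothing more can be done
None
```

Job handed in after about 21 s on the robot's clock: the pin was driven about 46 mm, out of the eye and onto the trough, the punch lies flat in its old place on the mat, and the arm is clear (no verdict was returned).

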